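# Find the release notch in the gauge case's edge and pop the lid

### The arm

A 6-joint arm with a two-finger parallel gripper is mounted at the origin on the work surface. World frame = base frame: x ahead of the robot, y to its left, z up, the work surface at z = 0. Lengths are in m, angles in rad, forces in N, time in s.
With the tool pointing down it reaches from about 0.275 to 0.875 m from the base axis. Payload 12.5 kg.
Tool frame: the origin (TCP) lies at the very end of the fingers, on their centre line; the grasp point (between the pads) lies 19 mm behind it; x points along the fingers, y is the direction in which the jaws open and shut, and the axes are right-handed (so a half turn about x gives the same grasp; the last joint's range is limited). The gripper opens to 85 mm and grips with 20 to 120 N. Pads are 22 mm wide; open, the fingers measure 114 mm over their backs; the gripper's body (76 mm by 85 mm) begins 54 mm behind the grasp point. The pads swing forward as they close: fully open they stand 13 mm farther back than shut.
Start: joints at [-1.232, 0.351, 1.652, -0, 1.139, -0.085], TCP at [0.226, -0.501, 0.202] pointing down, gripper open.
Joint ranges: [-2.75, 2.75], [-0.79, 2.1], [0.01, 2.65], [-1.57, 4.71], [0.07, 3.14], [-2.87, 2.87]. Speed limits (rad/s): [2.22, 2.22, 2.79, 3.14, 3.14, 3.14].

### API

Orientations are given as a 3x3 rotation matrix whose columns are the frame's x, y, z axes.
In Python, from bench import manip gives the robot as it stands. Calls block until the motion is done:
- manip.move_ptp(position, orientation): joint-space move of the TCP to a pose.
- manip.move_l(position, attitude=None, max_speed=0.15): straight line of the TCP; attitude=None keeps the orientation; max_speed is the mean speed in m/s.
- manip.move_j(angles): joint-space move.
- manip.set_gripper(opening, effort=None): opening from 0.0 (shut) to 1.0 (fully open); effort is the grip in N (None keeps the last); returns when the fingers have stopped.
- manip.dwell(seconds).
- manip.inverse_kinematics(position, orientation): joint angles nearest the present ones, or None.
- manip.grab_frame(name): name is "scene" or "top" or "wrist"; returns (picture, depth): 384x512x3 uint8, red, green, blue; 384x512 float32, m along the optical axis (not along the pixel's ray), 0 where there is no reading.
- manip.get_calibration(name): a dict with "camera_matrix" (3x3 intrinsics, pixels), "R" (3x3) and "t" (3): a world point X has camera coordinates R X + t. Camera axes: x right, y down, z forward; pixel columns grow to the right and rows downward; lengths in m; the calibration is good to about 2 mm. A picture is of the moment at which its call begins: read the wrist's pose just before it. get_calibration takes no time and is no camera call; for the wrist camera it gives the pose at the moment of the call.
A pose or a line that the arm cannot do raises manip.Unreachable and nothing moves.
- manip.sign_off(): hands the job in, once; it reports no verdict.
Trained networks look in the newest picture that a camera, given by its name, has taken for a name from the list of things; names that differ only in an ending like _2 or _b are one class to them, and where a whole thing is asked for, a point or a joint stands for the part that bears it (a point fixed in the world has none). Each returns a list of dicts, best first, with "confidence" (0 to 1); they miss things now and then, are a little off and sometimes report something else, mostly with a low value. They report only what shows in the picture. A call takes as long as a camera call.
- manip.look_for(camera, name): "at" ([x, y, z] in m, in world coordinates, good to about 4 mm: the middle of the surface that is visible of it).
Readings, each from a call of its own:
- manip.current_time(): time.
- manip.current_qpos(): joint angles.
- manip.current_joint_vel(): joint speeds.
- manip.current_joint_torque(): joint torques, N m.
- manip.current_ee_pos(): TCP position.
- manip.current_tcp_rot(): TCP orientation.
- manip.current_force(): force on the tool from outside, world axes, zero at the start.
- manip.current_ft_torque(): the same for the moment, N m.
- manip.current_grip_width(): opening from 0.0 (shut) to 1.0 (fully open).
Only numpy, scipy, OpenCV 4.12 (cv2) and the standard library are available. Lean on these libraries where they do the work, as an engineer would, in place of code of your own. Each camera call takes 0.05 s, during which the arm holds its last target. There are 200 camera calls.

### The job

Rest a closed fingertip on top of the dark steel strip along the front of the green gauge case, near its left end (the end with the thumb screw), and sweep it along the strip to the right until you find the notch. Press down inside the notch until the release bar is fully down and the lid pops ajar, then draw back clear of everything. Do not touch the lid, and leave all the loose things on the bench where they are.

Things in the scene. Friction and masses are not known exactly. Their poses are not given: they have to be found in the camera images.
- case: Long green gauge case fixed to the table, 160 mm deep (x) x 410 long (y); origin at the centre of its underside, z up; +y is its left end seen from the robot, -x its front, towards the robot. Flat deck at z = 40 mm before and behind the steel strip; the lid starts 33 mm behind the strip's centre line, its top at z = 47 mm (raised panel 50 mm).
- edge_left (a point): Near the left end of the flat top of the dark steel edge strip along the case's front (case x -65, y +95, z 62 mm); always solid here; start the sweep here. The strip is 22 mm wide in x, bare from case y -110 to +130 mm. Its ends go under green housings 30 mm wide, tops at z = 66 mm; a thumb screw on the left one, at y = +178 mm, reaches z = 78 mm.
- edge_right (a point): The right end of the bare strip, on its top face (case x -65, y -110, z 62 mm). Between edge_left and here is one notch, 48 mm long in y, through the strip's full width and 12 mm deep, its floor the release bar. Its middle lies anywhere from case y -75 to -5 mm; the place is not reported: feel or look for it.
- release_bar (a joint): travel of the release bar (dark steel, 22 mm wide, under the whole strip but open only in the notch), 0 up (its top at case z = 50 mm) to 0.007 m fully down (z = 43 mm). It moves straight down against about 4 to 6 N and stays down where it is left.
- lid (a joint): angle of the green lid, hinged along the back of the case: 0 shut, about 0.22 rad when the bar is fully down. It is sprung and linked to the bar: it rises in step as the bar goes down.
- lid_edge (a point): middle of the lid's front upper edge, which rises about 23 mm
- bushing: Bystander, loose: small brass bushing (ring), 26 mm across, 22 mm tall, standing on the case's right-hand end housing; origin at the centre of its underside
- screwdriver: Bystander, loose: black-handled screwdriver, 170 mm, lying in front of the case; origin under its middle
- caliper: Bystander, loose: steel dial caliper, 235 mm long, lying flat; origin under its middle
- carton: Bystander, loose: open cardboard carton 110 x 150 mm, 75 mm tall; origin at the centre of its underside
- jar: Bystander, loose: clear jar, 64 mm across, 85 mm tall; origin at the centre of its underside
- wrench: Bystander, loose: steel wrench, 160 mm, lying flat; origin under its middle
- die: Bystander, loose: steel press die, 34 mm across, 72 mm tall, standing behind the case; origin at the centre of its underside

How it is judged:
On the way, in this order (a step that is already met when the one before it is completed fails the run):
1. a fingertip rests on the steel strip near its left end (contact force between the fingers and anything else above 0.4 N and contact force between the fingers and case below 0.1 N and z of the grasp point in the frame of case between 0.05 and 0.13 m and x of the grasp point in the frame of case between -0.125 and -0.005 m and value of joint release_bar below 0.002 m and y of the grasp point in the frame of case between 0.065 and 0.14 m), for 0.1 s.
2. the fingertip is still on the strip, farther to the right along it (contact force between the fingers and anything else above 0.4 N and contact force between the fingers and case below 0.1 N and z of the grasp point in the frame of case between 0.05 and 0.13 m and x of the grasp point in the frame of case between -0.125 and -0.005 m and value of joint release_bar below 0.002 m and y of the grasp point in the frame of case between -0.12 and 0.045 m), for 0.05 s.
3. the release bar is pressed fully down by the fingers, inside the notch (value of joint release_bar above 0.006 m and value of joint lid above 0.13 rad and contact force between the fingers and case above 0.5 N), for 0.1 s.
At the end, for the whole second after the job is handed in: The release bar is down by more than 5.5 mm of its 7 mm and the lid stands still, ajar by more than 0.12 rad, with the robot clear of everything (value of joint release_bar above 0.0055 m and value of joint lid above 0.12 rad and velocity of joint lid between -0.05 and 0.05 rad/s); the robot touches nothing.
It fails at once if the lid is touched by the robot (contact force between any of the arm, the fingers and lid above 0.5 N).
It fails at once if a loose bystander is moved more than 20 mm (distance of any of bushing, screwdriver, caliper, carton, jar, wrench, die from where it was at the start of the episode above 0.02 m).
It also fails if it takes over 48 s, if anything falls off the work surface, if the arm or the gripper's body presses on something with over 40 N, if the wrist force passes 120 N, or if a joint passes its speed limit or range.

## Working session

There is one attempt and no reset: what is moved stays moved. The work goes in short steps, each a Python script; the robot and the scene stay as the last script left them, time stands still between calls to the robot, and variables do not carry over. Pictures are saved under pics/ and viewed, about 8 in all and at most 12, crops included, and the job is handed in when it is done.

```bash
mkdir -p pics; ls
python3 - <<'E'
from bench import manip
import cv2,numpy as np
for c in("top","scene"):
    p,d=manip.grab_frame(c); cv2.imwrite(f"pics/{c}0.png",p[:,:,::-1]); np.savez(f"{c}0.npz",p=p,d=d,**{k:np.array(v) for k,v in manip.get_calibration(c).items()})
    for n in ["case","edge_left","edge_right","release_bar","lid_edge","bushing","screwdriver","die","jar","carton"]:
        print(c,n,[(np.round(r["at"],3).tolist(),round(r["confidence"],2)) for r in manip.look_for(c,n)][:2])
print(manip.current_time())
E
```

```text
pics
top case [([0.394, 0.398, 0.002], 0.7), ([0.601, -0.078, 0.045], 0.58)]
top edge_left [([0.605, -0.075, 0.045], 0.93)]
top edge_right [([0.6, -0.078, 0.048], 0.71)]
top release_bar [([0.532, -0.091, 0.05], 0.46)]
top lid_edge [([0.601, -0.074, 0.045], 0.63), ([0.621, -0.074, 0.05], 0.57)]
top bushing [([0.554, -0.258, 0.088], 0.62)]
top screwdriver [([0.452, -0.134, 0.025], 0.6)]
top die [([0.774, -0.139, 0.064], 0.6)]
top jar [([0.64, -0.385, 0.082], 0.93), ([0.604, -0.075, 0.049], 0.48)]
top carton [([0.625, 0.452, 0.002], 0.68)]
scene case []
scene edge_left [([0.622, -0.152, 0.046], 0.81), ([0.63, -0.123, 0.051], 0.27)]
scene edge_right [([0.626, 0.423, 0.044], 0.69), ([0.621, -0.147, 0.048], 0.59)]
scene release_bar [([0.545, -0.091, 0.049], 0.76)]
scene lid_edge [([0.631, -0.121, 0.051], 0.65)]
scene bushing [([0.562, -0.263, 0.081], 0.61)]
scene screwdriver [([0.462, -0.145, 0.02], 0.82), ([0.661, -0.41, 0.062], 0.72)]
scene die [([0.79, -0.151, 0.055], 0.81)]
scene jar [([0.63, -0.144, 0.04], 0.64), ([0.664, -0.409, 0.06], 0.61)]
scene carton [([0.623, 0.423, 0.043], 0.61), ([0.626, -0.125, 0.049], 0.39)]
1.1
```

View pics/top0.png

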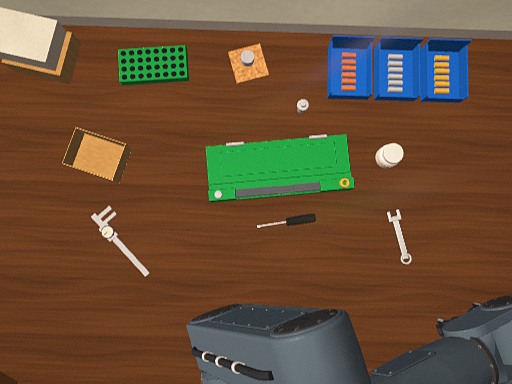

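View pics/scene0.png

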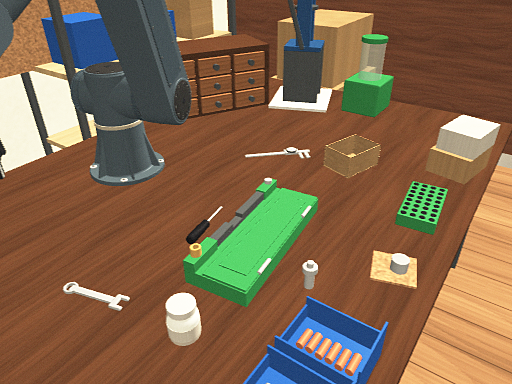

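Top view: the case spans about (206,147)–(353,190), with the thumb screw at (218,194), the strip from (235,192) to (320,187), the bushing at (345,183) and the screwdriver in front at (287,221). The scene view shows a gap in the strip near (237,220). Next I'll fit the case pose from depth.

```bash
cat > h.py <<'E'
import numpy as np,cv2
def cloud(f):
    z=np.load(f); p,d,K,R,t=z["p"],z["d"],z["camera_matrix"],z["R"],z["t"]
    v,u=np.mgrid[:d.shape[0],:d.shape[1]]
    c=np.stack([(u-K[0,2])/K[0,0]*d,(v-K[1,2])/K[1,1]*d,d],-1)
    return p,d,(c-t)@R
E
python3 - <<'E'
from h import *
for f in("top0","scene0"):
    p,d,X=cloud(f+".npz"); h=cv2.cvtColor(p,cv2.COLOR_RGB2HSV).astype(int)
    box=(d>0)&(X[...,0]>.48)&(X[...,0]<.75)&(X[...,1]>-.34)&(X[...,1]<.2)
    g=box&(h[...,0]>50)&(h[...,0]<75)&(h[...,1]>150)&(X[...,2]>.03)&(X[...,2]<.075)
    P=X[g]; r=cv2.minAreaRect(P[:,:2].astype(np.float32)); print(f,"green",g.sum(),r,cv2.boxPoints(r).round(3).tolist())
    s=box&(h[...,1]<70)&(h[...,2]<140)&(X[...,2]>.04)&(X[...,2]<.07)&(X[...,0]<.6)
    Q=X[s]; r=cv2.minAreaRect(Q[:,:2].astype(np.float32)); print("strip",s.sum(),r,cv2.boxPoints(r).round(3).tolist())
    b=np.round(Q[:,1]/.01)
    for k in np.unique(b): print(int(k),(b==k).sum(),np.median(Q[b==k],0).round(3), end=";")
    print()
E
```

```text
top0 green 6884 ((0.602340579032898, -0.07701516151428223), (0.1609681248664856, 0.4107394814491272), 6.707982063293457) [[0.49799999594688416, 0.11800000071525574], [0.5460000038146973, -0.28999999165534973], [0.7059999704360962, -0.2720000147819519], [0.6579999923706055, 0.13600000739097595]]
strip 651 ((0.5358416438102722, -0.05476485192775726), (0.024080244824290276, 0.27866891026496887), 6.66972017288208) [[0.5080000162124634, 0.0820000022649765], [0.5400000214576721, -0.19499999284744263], [0.5640000104904175, -0.19200000166893005], [0.5320000052452087, 0.08500000089406967]]
-19 22 [ 0.548 -0.189  0.061];-18 25 [ 0.55  -0.179  0.063];-17 30 [ 0.549 -0.17   0.063];-16 25 [ 0.546 -0.16   0.063];-15 29 [ 0.545 -0.149  0.061];-14 25 [ 0.543 -0.14   0.062];-13 30 [ 0.545 -0.13   0.063];-12 30 [ 0.543 -0.119  0.055];-11 24 [ 0.542 -0.11   0.051];-10 28 [ 0.54  -0.1    0.051];-9 22 [ 0.54 -0.09  0.05];-8 32 [ 0.538 -0.08   0.05 ];-7 24 [ 0.537 -0.07   0.06 ];-6 31 [ 0.535 -0.061  0.062];-5 24 [ 0.533 -0.05   0.061];-4 32 [ 0.533 -0.04   0.063];-3 24 [ 0.533 -0.03   0.061];-2 28 [ 0.53
[... 837 characters left out ...]
];-18 39 [ 0.557 -0.181  0.059];-17 42 [ 0.556 -0.17   0.06 ];-16 34 [ 0.556 -0.16   0.059];-15 37 [ 0.555 -0.15   0.059];-14 38 [ 0.55 -0.14  0.06];-13 37 [ 0.553 -0.129  0.059];-12 26 [ 0.55  -0.122  0.059];-11 9 [ 0.55  -0.11   0.048];-10 26 [ 0.546 -0.1    0.048];-9 24 [ 0.542 -0.09   0.049];-8 25 [ 0.541 -0.08   0.048];-7 53 [ 0.538 -0.069  0.054];-6 30 [ 0.543 -0.061  0.06 ];-5 31 [ 0.541 -0.05   0.06 ];-4 29 [ 0.539 -0.04   0.059];-3 29 [ 0.539 -0.029  0.06 ];-2 30 [ 0.54 -0.02  0.06];-1 31 [ 0.536 -0.01   0.06 ];0 26 [0.536 0.001 0.06 ];1 26 [0.532 0.011 0.059];2 27 [0.531 0.02  0.06 ];3 27 [0.531 0.03  0.06 ];4 22 [0.531 0.04  0.06 ];5 1 [0.534 0.045 0.05 ];10 1 [0.503 0.095 0.064];
```

```bash
cat >> h.py <<'E'
yaw=np.radians(6.6); ex=np.array([np.cos(yaw),np.sin(yaw),0]); ey=np.array([-np.sin(yaw),np.cos(yaw),0]); C=np.array([.603,-.0775,0])
def W(x,y,z): return C+x*ex+y*ey+np.array([0,0,z])
def Cs(p): q=np.array(p)-C; return np.array([q@ex,q@ey,q[2]])
E
python3 - <<'E'
from h import *
from bench import manip
print(manip.current_tcp_rot().round(2).tolist() if hasattr(manip.current_tcp_rot(),'round') else manip.current_tcp_rot())
manip.set_gripper(0.0,20)
down=np.array([0,0,-1.]); best=None
for s in(1,-1):
    Rm=np.stack([down,s*ey,np.cross(down,s*ey)],1)
    q=manip.inverse_kinematics(W(-.065,.095,.16),Rm); print(s,q)
    if q is not None and (best is None or abs(q[5])<best[0]): best=(abs(q[5]),Rm)
Rm=best[1]; np.save("R.npy",Rm)
manip.move_ptp(W(-.065,.095,.16),Rm)
manip.move_l(W(-.065,.095,.075),max_speed=.08)
manip.dwell(.2)
f0=np.array(manip.current_force()); print("f0",f0,Cs(manip.current_ee_pos()),manip.current_time())
np.save("f0.npy",f0)
p,d=manip.grab_frame("scene"); cv2.imwrite("pics/s1.png",cv2.resize(p[150:310,150:350,::-1],(800,640))[:600])
z=.066
while z>.052:
    manip.move_l(W(-.065,.095,z),max_speed=.03)
    f=np.array(manip.current_force())-f0; print(round(z,4),f.round(2),Cs(manip.current_ee_pos()).round(4))
    if f[2]>1.5: break
    z-=.001
manip.dwell(.2); print((np.array(manip.current_force())-f0).round(2),manip.current_time())
E
```

```text
[[-0.0, 0.41, -0.91], [-0.0, -0.91, -0.41], [-1.0, 0.0, 0.0]]
1 [-7.04335405e-02  3.59257164e-01  1.75292865e+00 -4.44089210e-16
  1.02940684e+00 -1.75642160e+00]
-1 [-7.04335405e-02  3.59257164e-01  1.75292865e+00 -4.44089210e-16
  1.02940684e+00  1.38517106e+00]
f0 [ 0.10297074 -0.49638519  0.70710769] [-0.06480735  0.09495796  0.07532683] 5.4167
0.066 [-0.15  0.59 -0.32] [-0.0651  0.095   0.0658]
0.065 [-0.18 -0.27 -0.14] [-0.065  0.095  0.065]
0.064 [ 0.66  0.43 -0.97] [-0.065  0.095  0.064]
0.063 [-0.2   0.56 -1.  ] [-0.065  0.095  0.063]
0.062 [ 0.72  0.91 -0.84] [-0.065   0.095   0.0619]
0.061 [-0.33  1.67 -1.13] [-0.065   0.095   0.0609]
0.06 [-0.65  0.79 -0.7 ] [-0.065   0.095   0.0599]
0.059 [-0.65  0.57 -0.65] [-0.065  0.095  0.059]
0.058 [ 0.43 -0.16  0.12] [-0.065   0.095   0.0579]
0.057 [-0.47  0.37 -0.86] [-0.065   0.095   0.0569]
0.056 [ 0.62  0.33 -0.61] [-0.065   0.095   0.0559]
0.055 [ 0.1   1.04 -0.33] [-0.065   0.095   0.0549]
0.054 [-0.6   0.16 -1.25] [-0.065   0.095   0.0539]
0.053 [-0.11  1.12 -1.08] [-0.065   0.095   0.0529]
[-0.49  0.86 -1.12] 9.3667
```

View pics/s1.png

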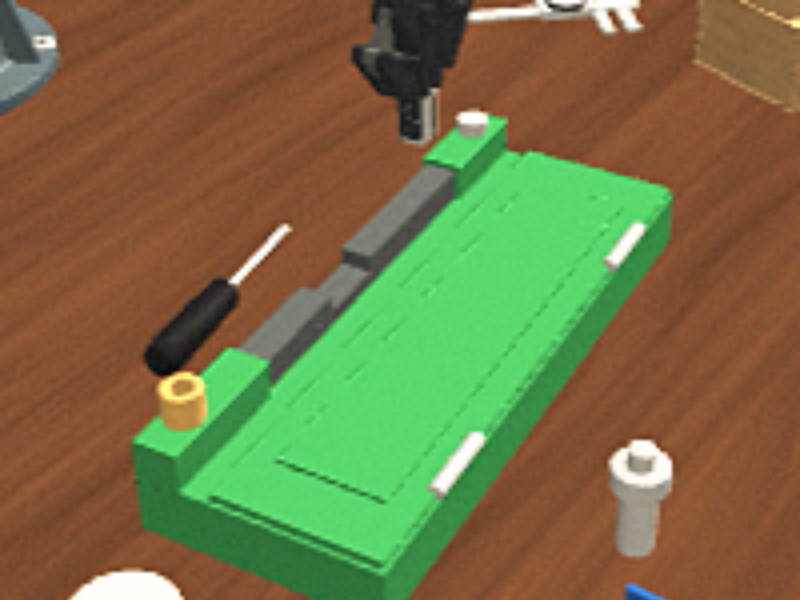

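The crop shows the closed tip at about (415,140), the strip's left piece behind it, and the notch at about (345,285). I've felt no contact 9 mm below the expected surface, so I'll look before going further.

Run:
```python
from h import *
from bench import manip
print(manip.current_grip_width(),manip.current_ee_pos(),manip.current_force())
ims=[]
for c in("scene","wrist","top"):
    p,d=manip.grab_frame(c); k=manip.get_calibration(c); np.savez(f"{c}2.npz",p=p,d=d,**{a:np.array(v) for a,v in k.items()})
    def px(X): q=np.array(k["camera_matrix"])@(np.array(k["R"])@X+np.array(k["t"])); return q[:2]/q[2]
    o=p[:,:,::-1].copy()
    for X,col in((manip.current_ee_pos(),(0,0,255)),(W(-.065,.095,.062),(255,0,255)),(W(-.065,-.012,.05),(0,255,255))):
        u=px(np.array(X)); print(c,u.round(1)); 
        if c!="wrist": cv2.circle(o,tuple(int(round(v)) for v in u),1,col,-1)
    ims.append(o)
a=cv2.resize(ims[0][150:300,170:320],(600,600),interpolation=cv2.INTER_CUBIC)
cv2.imwrite("pics/s2.png",a); cv2.imwrite("pics/w2.png",ims[1])
```

```text
0.00044682530519261237 [0.52752839 0.00941542 0.05301263] [-0.38608219  0.36717702 -0.41623587]
scene [253.8 200.1]
scene [253.7 197.3]
scene [233.6 221.4]
wrist [252.4 226.9]
wrist [252.4 233.1]
wrist [420.9 225. ]
top [247.8 192.3]
top [247.8 191.9]
top [285.4 189.1]
```

View pics/s2.png

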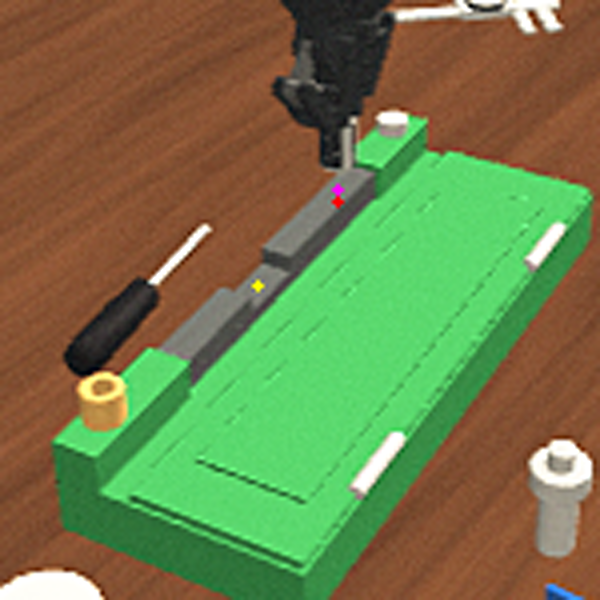

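View pics/w2.png

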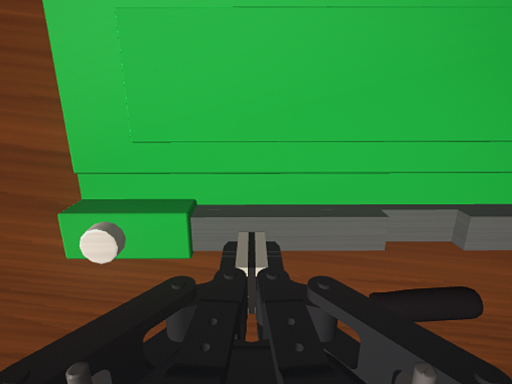

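The scene crop puts the real tip at about (345,165), but the reported TCP projects to (338,202). In the wrist view the tip at (252,232) lies over the strip. I'll measure the fingertip position from depth.

Run:
```python
from h import *
p,d,X=cloud("scene2.npz")
print("scene"); 
for v in range(178,204,2):
    print(v,[(u,(Cs(X[v,u])*1000).round().astype(int).tolist()) for u in (250,253,256,258)])
p,d,X=cloud("wrist2.npz"); print("wrist")
for v in range(200,276,6):
    print(v,[(u,(Cs(X[v,u])*1000).round().astype(int).tolist(),p[v,u].tolist()) for u in (215,246,258,330,420)])
p,d,X=cloud("top2.npz"); print("top",(X[186:200:2,247]*1000).round().tolist())
```

```text
scene
178 [(250, [-51, 52, 149]), (253, [-52, 69, 140]), (256, [-52, 84, 132]), (258, [-54, 99, 124])]
180 [(250, [-53, 56, 140]), (253, [-50, 65, 136]), (256, [-51, 83, 127]), (258, [-53, 98, 119])]
182 [(250, [-68, 82, 117]), (253, [-52, 70, 127]), (256, [-54, 89, 117]), (258, [-52, 96, 114])]
184 [(250, [-69, 84, 109]), (253, [-59, 80, 114]), (256, [-55, 91, 109]), (258, [-51, 95, 108])]
186 [(250, [-69, 83, 103]), (253, [-60, 83, 106]), (256, [-54, 87, 105]), (258, [-53, 98, 100])]
188 [(250, [-68, 81, 98]), (253, [-59, 81, 101]), (256, [-54, 89, 98]), (258, [-52, 96, 95])]
190 [(250, [-71, 86, 89]), (253, [-59, 81, 95]), (256, [-55, 91, 91]), (258, [-52, 95, 89])]
192 [(250, [-139, 205, -4]), (253, [-64, 90, 82]), (256, [-53, 86, 87]), (258, [-68, 125, 62])]
194 [(250, [-132, 191, -1]), (253, [-76, 111, 60]), (256, [-71, 118, 58]), (258, [-65, 120, 58])]
196 [(250, [-128, 184, -3]), (253, [-71, 102, 60]), (256, [-63, 105, 61]), (258, [-60, 111, 59])]
198 [(250, [-72, 87, 62]), (253, [-66, 93, 60]), (256, [-59, 97, 61]), (258, [-54, 100, 60])]
200 [(250, [-69, 82, 59]), (253, [-6
[... 2116 characters left out ...]
 [-53, 98, 114], [127, 122, 109]), (258, [-53, 93, 114], [122, 116, 104]), (330, [12, 96, 225], [100, 55, 29]), (420, [-119, -48, 0], [106, 58, 31])]
266 [(215, [-125, 127, 0], [112, 61, 31]), (246, [-54, 98, 117], [120, 114, 103]), (258, [-52, 93, 120], [115, 109, 98]), (330, [-125, 28, 0], [109, 59, 30]), (420, [-125, -49, -1], [102, 56, 29])]
272 [(215, [-130, 127, 1], [103, 58, 32]), (246, [-55, 98, 120], [240, 228, 210]), (258, [-52, 93, 124], [72, 69, 64]), (330, [-131, 28, -1], [109, 61, 32]), (420, [-130, -48, 1], [104, 56, 29])]
top [[508.0, 10.0, 389.0], [504.0, 10.0, 385.0], [500.0, 10.0, 380.0], [496.0, 10.0, 377.0], [484.0, 10.0, 457.0], [480.0, 9.0, 461.0], [474.0, 9.0, 481.0]]
```

Both cameras put the shut fingertips at case z of about 85 mm, with x and y correct, while the reported TCP is at 53 mm. The fingers therefore end about 31 mm short of the reported TCP. I'll keep descending by feel and expect contact at a reported z of about 0.031.

```bash
cat >> h.py <<'E'
from bench import manip
def F(n=6):
    return np.mean([np.array(manip.current_force()) for _ in range(n)],0)
def rd(): return (F()-np.load("f0.npy")).round(2), (Cs(manip.current_ee_pos())*1000).round(1), round(manip.current_time(),2)
E
python3 - <<'E'
from h import *
manip.move_l(W(-.065,.095,.040),max_speed=.05); manip.dwell(.1)
f0=F(12); np.save("f0.npy",f0); print(f0)
z=.037
while z>.020:
    manip.move_l(W(-.065,.095,z),max_speed=.02); r=rd(); print(round(z,4),*r)
    if r[0][2]>2: break
    z-=.001
manip.dwell(.15); print(*rd())
p,d=manip.grab_frame("scene"); cv2.imwrite("pics/s3.png",cv2.resize(p[150:300,170:320,::-1],(600,600),interpolation=cv2.INTER_CUBIC))
E
```

```text
[ 0.20876321 -0.17865299  0.24778593]
0.037 [-0.48  0.17 -0.08] [-65.  95.  37.] 10.32
0.036 [-0.45  0.69 -0.62] [-65.  95.  36.] 10.57
0.035 [ 0.75  0.42 -1.03] [-65.   95.   34.9] 10.82
0.034 [-0.56  1.05 -0.46] [-65.   95.   33.9] 11.07
0.033 [0.21 1.36 0.02] [-65.   95.   32.9] 11.32
0.032 [-2.78  0.44  7.03] [-64.9  95.   32.5] 11.57
[-2.89 -0.25  7.25] [-64.9  95.   32.5] 11.72
```

View pics/s3.png

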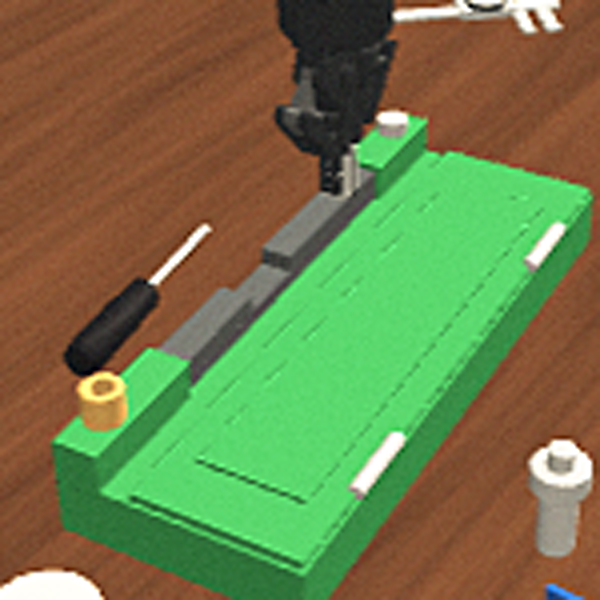

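Contact: 7 N at a reported z of 32.5 mm, which matches the measured offset, and the picture shows the tip on the strip's left end near (345,190). Now the sweep.

Run:
```python
from h import *
z=.0322
ys=[.075,.055,.04,.03,.022]+[.018-.004*i for i in range(12)]
for y in ys:
    manip.move_l(W(-.065,y,z),max_speed=.05); r=rd(); print(round(y,3),*r)
    if r[0][2]<1.5:
        break
    if r[0][2]>9: z+=.0002
    if r[0][2]<3: z-=.0003
```

```text
0.075 [ 0.08 -1.92  4.99] [-64.6  74.1  32.5] 12.32
0.055 [-0.93 -1.07  4.78] [-64.7  54.1  32.5] 12.88
0.04 [-1.35 -2.16  4.23] [-64.7  39.   32.5] 13.32
0.03 [-0.91 -1.29  5.72] [-64.7  29.   32.6] 13.68
0.022 [-1.11 -1.34  5.03] [-64.7  21.   32.5] 13.98
0.018 [-0.66  0.32  4.56] [-64.7  17.3  32.5] 14.23
0.014 [-1.01  1.02  4.84] [-64.8  13.4  32.5] 14.48
0.01 [ 0.18 -0.8   4.57] [-64.8   9.4  32.4] 14.73
0.006 [ 0.1  -0.38 -0.35] [-65.3   5.7  31.9] 14.98
```

Force dropped at case y of about 6 mm, which agrees with the camera's notch from about +12 to -36 mm. Next I'll press at y = -12 mm.

Run:
```python
from h import *
manip.move_l(W(-.067,-.003,.034),max_speed=.04)
manip.move_l(W(-.067,-.012,.034),max_speed=.04); manip.dwell(.1); print(*rd())
z=.024
while z>.010:
    manip.move_l(W(-.067,-.012,z),max_speed=.025); r=rd(); print(round(z,4),*r)
    if np.linalg.norm(r[0])>14: break
    z-=.001
manip.dwell(.3); print(*rd())
p,d=manip.grab_frame("scene"); cv2.imwrite("pics/s4.png",cv2.resize(p[150:300,170:320,::-1],(600,600),interpolation=cv2.INTER_CUBIC))
```

```text
[-0.52  0.51 -0.32] [-67. -12.  34.] 15.84
0.024 [ 0.43  0.4  -0.71] [-67.  -12.   23.9] 16.39
0.023 [0.22 0.   0.33] [-67. -12.  23.] 16.64
0.022 [-0.19  1.34 -0.49] [-67.1 -12.   22. ] 16.89
0.021 [ 0.09  0.57 -0.21] [-67. -12.  21.] 17.14
0.02 [-0.52 -0.84 -0.8 ] [-67. -12.  20.] 17.39
0.019 [-0.08  0.33  1.16] [-67. -12.  19.] 17.64
0.018 [ 0.01 -0.47 -0.06] [-67. -12.  18.] 17.89
0.017 [ 0.6  -0.15 -0.17] [-67.  -12.   16.9] 18.14
0.016 [ 0.33 -0.32  0.24] [-67.  -12.   15.9] 18.39
0.015 [-0.09  0.71  0.2 ] [-67.  -12.   14.9] 18.64
0.014 [-0.17  0.56 -0.47] [-67.  -12.   13.9] 18.89
0.013 [-3.06 -0.02  8.7 ] [-67.  -12.   13.5] 19.14
0.012 [-7.48  2.52 21.1 ] [-66.9 -12.1  13.4] 19.39
[-6.73  1.36 20.82] [-66.9 -12.   13.4] 19.69
```

View pics/s4.png

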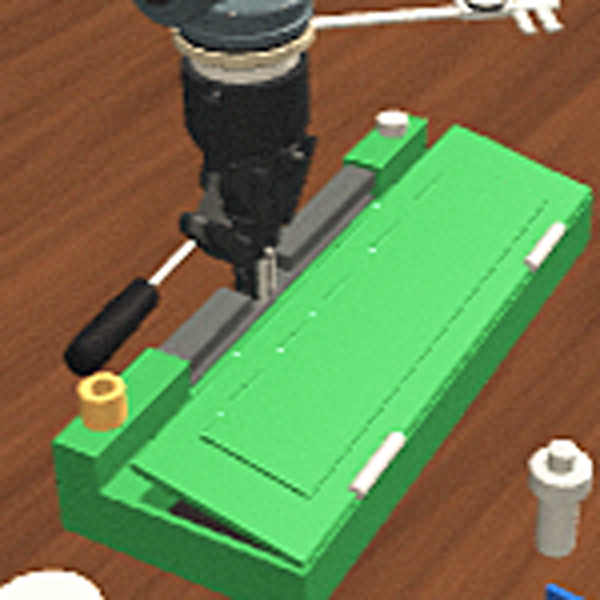

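The lid is ajar in the picture, with the tip in the notch near (265,285). The press stopped hard at 13.4 mm reported, or 43 mm true, which is fully down. Now I'll withdraw straight up and back, then check.

Run:
```python
from h import *
manip.move_l(W(-.068,-.012,.06),max_speed=.06); print(*rd())
manip.move_l(W(-.070,-.012,.14),max_speed=.1)
manip.move_l(W(-.17,-.012,.2),max_speed=.15); manip.dwell(.5); print(*rd())
p,d=manip.grab_frame("scene"); np.savez("scene5.npz",p=p,d=d,**{a:np.array(v) for a,v in manip.get_calibration("scene").items()})
cv2.imwrite("pics/s5.png",p[:,:,::-1])
_,_,X=cloud("scene5.npz"); Y=(X-C)@np.stack([ex,ey,[0,0,1]],1); h=cv2.cvtColor(p,cv2.COLOR_RGB2HSV).astype(int)
m=(h[...,0]>50)&(h[...,0]<75)&(h[...,1]>150)&(Y[...,0]>-.025)&(Y[...,0]<.06)&(abs(Y[...,1])<.18)
print("lid slope",m.sum(),np.polyfit(Y[m][:,0],Y[m][:,2],1))
b=(abs(Y[...,0]+.065)<.009)&(abs(Y[...,1]+.012)<.015); print("bar z",np.median(Y[b][:,2]),b.sum())
for n in["bushing","screwdriver","die"]: print(n,[np.round(r["at"],3).tolist() for r in manip.look_for("scene",n)][:2])
```

```text
[ 0.33 -0.44 -0.39] [-68.2 -11.9  59.7] 20.69
[ 0.54 -0.85 -0.58] [-170.   -12.   199.9] 23.07
lid slope 71 [-0.2124972   0.06332233]
bar z 0.04160575127501966 33
bushing [[0.561, -0.266, 0.082]]
screwdriver [[0.46, -0.145, 0.02]]
die [[0.79, -0.151, 0.056]]
```

View pics/s5.png

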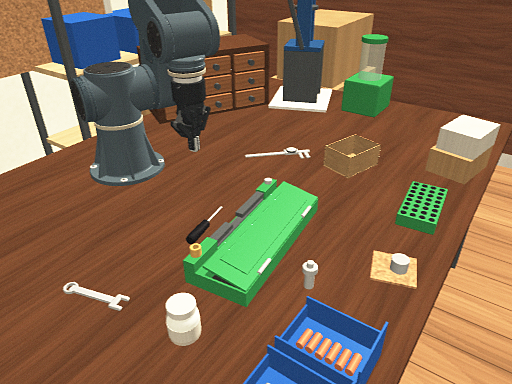

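The lid stays ajar at about 0.21 rad (around (258,225)). The bar reads z of about 42 mm, which is fully down. The arm is clear at (190,140), and the loose things are where they were.

```bash
python3 -c "
from bench import manip
manip.sign_off(); print(manip.current_time())"
```

```text
the job is handed in; nothing more can be done
the job is handed in; nothing more can be done
```

The release bar is fully down, the lid stands ajar, the arm is clear, and the job is handed in. The robot's clock read about 23 s before hand-in, against the 48 s limit.

**What I did:** I rested the closed fingertip on the strip at case y +95 mm and swept right at about 5 N. The force dropped away at y about +6 mm, which matched the notch the camera showed (middle about -12 mm). I pressed there to a hard stop at about 21 N, lifted straight up and drew back.

**Last checks:**
- **Lid:** slope about 0.21 rad after withdrawal, from camera depth.
- **Bar:** top at about 42 mm, against 43 mm for fully down.
- **Contact:** wrist force was within sensor noise after drawing back.
- **Loose things:** the bushing, screwdriver and die were found within about 3 mm of where they started. I judged the caliper, carton, jar and wrench only by eye in the last picture, and they looked unmoved.

**What disagreed:**
- **Finger length:** the fingertips end about 29.5 mm short of the reported TCP, seen in both camera views and confirmed by touch. I found the strip by feel and corrected for it. During the sweep, the grasp point from the reported TCP was at z of about 51.5 mm. That is close to the 50 mm lower limit for steps 1 and 2, so if the judge uses that frame the margin was thin.
- **Bar resistance:** the readings between press steps did not show the expected 4 to 6 N, only the firm stop at the bottom.

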